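# Free the belt tensioner and hold it back for belt fitting

### The job

Get the belt-drive trainer ready for a belt: take the orange spacer out of the tensioner arm's way and put it in the black basket, then push the sprung arm by its yellow plate back past the ratchet click and on until it rests against its rubber stop. Finish while still holding the arm pressed against the stop, do not let it spring back to the pawl: your program ends with the robot holding it there. Leave the basket and everything else on the table where they are.

Things in the scene. Friction and masses are not known exactly. Their poses are not given: they have to be found in the camera images.
- rig: Belt-drive trainer fixed to the table: plywood plate 220 (x) x 300 (y) x 12 mm. Origin: centre of its underside, z up. On it, in its mm: tensioner pivot at (-20, -85); aluminium stop post with black rubber pad, 42 tall above the plate, around (32, 31); black motor, 43 tall, at (80, -110); white pulley, 27 tall, at (76, 100); red pawl near (-20, -143).
- tensioner: Sprung arm on an upright pivot. Origin: pivot axis, at the plate's top face (12 mm above the table); x along the arm, z up; pushed towards its own -y. Bar 12 mm wide, 13-23 mm above origin, 145 mm long. Yellow push plate centred at x 125: 40 long (x), 12 thick (y), 13-55 above origin; push its +y face (bare plywood below). Blue pulley 40 mm across at x 62, up to 43 high; pivot post up to 62.
- push_plate (a point): Centre of the yellow push plate of the tensioner arm (125 mm from the pivot, 46 mm above the table); axes as tensioner.
- tensioner_swing (a joint): Arm angle, rad: 0 at rest, grows when pushed to its own -y (clockwise from above); the ratchet tooth passes the pawl with a click between 0.3 and 0.4; meets the rubber stop at 0.55. The spring resists with about 3.6 N at the push plate at rest, 7.6 N at the stop, up to 2 N more while the tooth is climbed (0.05 to 0.3). Let go after the click, it springs back to about 0.4, where the pawl catches it.
- pawl_slide (a joint): Red pawl slider with a small knob, in a guide by the pivot; metres, 0 when its nose is fully in; it is pushed out about 6 mm while the tooth of the arm passes and snaps back to 0 at the click. It works by itself: no need to touch it.
- spacer: Loose orange spacer, 70 to 140 g, on the plywood between push plate and stop, blocking the arm. Origin: centre of its underside, z up. Foot 36 (x) x 44 (y) x 20 mm high; on it a grip rib 32 (x) x 20 (y) mm, 20 to 65 mm above the origin. Grip the rib across y from above.
- spacer_middle (a point): Point inside the spacer, 30 mm above the centre of its underside.
- basket: Black perforated basket, open at the top, loose, 500 g, 180 (x) x 140 (y) x 55 mm high, walls and floor 4 mm thick. Origin: centre of its underside, z up. It stands to the left or the right of the trainer.
- case: Blue closed parts case, 150 x 120 x 45 mm, on the other side of the trainer from the basket; leave alone. Origin: centre of its underside.
- pen_pot: White pot of pens, 72 mm across, 85 mm tall with pens up to 155 mm, beyond the trainer; leave alone. Origin: centre of its underside.
- disc: Blue printed disc, 90 mm across, 10 mm thick, lying beyond the trainer; leave alone. Origin: centre of its underside.
- screwdriver: Grey-handled screwdriver 160 mm long, lying beyond the trainer; leave alone. Origin: on the table beneath its middle.
Things that resemble listed ones, but are neither listed nor needed, are in the scene too. There is more than one size of the spacer; the job needs the middle-sized.

How it is judged:
On the way, in this order (a step that is already met when the one before it is completed fails the run):
1. the orange spacer has been put in the black basket and let go (x of spacer_middle in the frame of basket between -0.085 and 0.085 m and y of spacer_middle in the frame of basket between -0.065 and 0.065 m and z of spacer_middle in the frame of basket below 0.05 m and contact force between the fingers and spacer below 0.05 N and linear speed of spacer below 0.05 m/s), for 0.2 s.
2. the tensioner arm has been pushed past its ratchet click and the pawl has snapped in (value of joint tensioner_swing above 0.44 rad and value of joint pawl_slide below 0.002 m), for 0.1 s.
At the end, for the whole second after the job is handed in: Fingers still press the tensioner arm (over 2 N) within 0.06 rad (about 7 mm at the plate) of its stop, pawl in; the spacer lies still inside the basket, its middle under 50 mm above the basket's underside; the basket is level and within 50 mm of its start (value of joint tensioner_swing above 0.49 rad and value of joint pawl_slide below 0.002 m and contact force between the fingers and tensioner above 2 N and x of spacer_middle in the frame of basket between -0.085 and 0.085 m and y of spacer_middle in the frame of basket between -0.065 and 0.065 m and z of spacer_middle in the frame of basket below 0.05 m and linear speed of spacer below 0.05 m/s and angle between basket's own z axis and vertical below 0.1 rad and distance of basket from where it was at the start of the episode below 0.05 m); the arm keeps its last pose, push and grip.
It fails at once if a bystander (case, pen pot, disc or screwdriver) was moved more than 30 mm (distance of any of case, pen_pot, disc, screwdriver from where it was at the start of the episode above 0.03 m).
It fails at once if the pen pot was tipped over (angle between pen_pot's own z axis and vertical above 0.6 rad).
It also fails if it takes over 53 s, if anything falls off the work surface, if the arm or the gripper's body presses on something with over 40 N, if the wrist force passes 120 N, or if a joint passes its speed limit or range.

### The arm

A 6-joint arm with a two-finger parallel gripper is mounted at the origin on the work surface. World frame = base frame: x ahead of the robot, y to its left, z up, the work surface at z = 0. Lengths are in m, angles in rad, forces in N, time in s.
With the tool pointing down it reaches from about 0.35 to 0.85 m from the base axis. Payload 8.1 kg.
Tool frame: the origin (TCP) lies midway between the tips of the shut fingers; the grasp point (between the pads) lies 19 mm behind it; z points along the fingers, y is the direction in which the jaws open and shut (so a half turn about z gives the same grasp; the last joint's range is limited). The gripper opens to 93 mm and grips with 3 to 60 N. Pads are 15 mm wide; open, the fingers measure 128 mm over their backs; the gripper's body (75 mm by 188 mm) begins 65 mm behind the grasp point.
Start: joints at [1.072, 0.13, 1.488, -0, 1.523, -0.085], TCP at [0.241, 0.549, 0.181] pointing down, gripper open.
Joint ranges: [-2.96, 2.96], [-0.89, 2.26], [0.02, 2.5], [-1.34, 4.48], [0, 2.73], [-2.66, 2.66]. Speed limits (rad/s): [2.39, 2.39, 2.79, 3.14, 3.14, 3.14].

### API

Orientations are given as a rotation vector (axis times angle).
In Python, from plant import monitor, eyes, ticket gives the robot as it stands.
- The arm moves only by the tool send_rows, never from a script. Its argument "motion" is a list of rows, each a list of 2 entries, a list of its own where there are three numbers: the shift along the tool's x, y, z in m, then the turn about the tool's z in degrees. In form: [[[dx, dy, dz], twist], ...]. A call has 1 to 12 rows; each row is the pose to reach, as a shift and turn from the pose commanded when the call began, along the tool's axes at that moment; what a row does not reach only later rows make up. A row lasts 1/8 s, in which the tool goes at most 62.5 mm and 10.7 degrees, less where a joint would pass 70% of its speed; a pose out of reach is approached as far as the arm can. A call with a gripper value outside its range is refused whole. "jaw" is the finger opening in m, from 0 to 0.093, set as the call begins (left out, the last holds). The fingers move at their own pace and stop on an object; "squeeze" is the grip in N (left out, the last holds). Time passes only in rows, so rows that repeat a pose let the fingers close. It gives the time, the measured TCP pose, the force and the opening at its end, in the units of the state.
- monitor.read_state(): the state, without advancing time (a new reading comes with each control period).
- eyes.read_camera(name): name is "scene" or "top"; returns the picture (400x640x3 uint8, red, green, blue); there is no depth.
- eyes.camera_model(name): a dict with "mtx" (3x3 intrinsics, pixels), "k1" (the pictures are not rectified: a ray, as slopes to the right and down, at radius r is drawn at 1 + k1 r^2 times it, then the intrinsics apply), "cam_to_world" (4x4, takes a point from camera to world coordinates). Camera axes: x right, y down, z forward; pixel columns grow to the right and rows downward; lengths in m; the calibration is good to about 2 mm. A picture is of the moment at which its call begins. camera_model takes no time and is no camera call.
- ticket.close_job(): hands the job in, once; it reports no verdict.
The state is a dict: "t": time; "q": joint angles; "dq": joint speeds; "joint_torque": joint torques, N m; "tool_pos": TCP position; "orientation": TCP orientation; "force": force on the tool from outside, world axes, zero at the start; "wrist_torque": the same for the moment, N m; "opening": finger opening in m.
Only numpy, scipy, OpenCV 4.12 (cv2) and the standard library are available. Lean on these libraries where they do the work, as an engineer would, in place of code of your own. Each camera call takes 0.05 s, during which the arm holds its last target.

## Working session

There is one attempt and no reset: what is moved stays moved. The work goes in short steps, Python scripts to look and compute and a tool call to move; the robot and the scene stay as the last step left them, time stands still between calls to the robot, and variables do not carry over. Pictures are saved under pics/ and viewed, and the job is handed in when it is done.

Besides the shell and the picture viewer there is one more tool, called after "Emit:" as a command line: name --argument value ..., lists and objects as JSON in quotes. send_rows: Moves the arm, as the interface text tells. Its arguments: {"type":"object","properties":{"motion":{"type":"array","items":{"type":"array"}},"jaw":{"type":"number"},"squeeze":{"type":"number"}},"required":["motion"]}

```bash
ls; mkdir -p pics; cat > h.py <<'E'
import numpy as np,cv2
from plant import monitor,eyes,ticket
def ray(name,u,v):
    m=eyes.camera_model(name);K=np.array(m["mtx"],float);T=np.array(m["cam_to_world"],float);k=m["k1"]
    d=np.array([(u-K[0,2])/K[0,0],(v-K[1,2])/K[1,1]]);p=d.copy()
    for _ in range(30): p=d/(1+k*(p@p))
    return T[:3,3],T[:3,:3]@np.array([p[0],p[1],1])
def onz(name,u,v,z):
    o,r=ray(name,u,v); return o+r*(z-o[2])/r[2]
def proj(name,P):
    m=eyes.camera_model(name);K=np.array(m["mtx"],float);T=np.array(m["cam_to_world"],float)
    c=T[:3,:3].T@(np.array(P)-T[:3,3]);p=c[:2]/c[2];p=p*(1+m["k1"]*(p@p));return K[:2,:2]@p+K[:2,2]
def tri(u1,u2):
    o1,r1=ray("scene",*u1);o2,r2=ray("top",*u2)
    s=np.linalg.lstsq(np.c_[r1,-r2],o2-o1,rcond=None)[0];a=o1+s[0]*r1;b=o2+s[1]*r2
    return (a+b)/2,np.linalg.norm(a-b)
def snap(name,f):
    im=eyes.read_camera(name)[:,:,::-1];cv2.imwrite("pics/"+f,im);return im
E
python3 - <<'E'
from h import *
for n in("scene","top"):
    snap(n,n+"0.png");print(eyes.camera_model(n))
s=monitor.read_state();print(s)
E
```

```text
pics
{'mtx': array([[427.45006455,   0.        , 323.51646016],
       [  0.        , 427.45006455, 200.35497155],
       [  0.        ,   0.        ,   1.        ]]), 'k1': -0.013432849500683233, 'cam_to_world': array([[-0.18860838,  0.63688674, -0.7475307 ,  1.36227029],
       [ 0.98199279,  0.11392461, -0.15070284,  0.14670799],
       [-0.0108185 , -0.76249358, -0.64690533,  0.71737119],
       [ 0.        ,  0.        ,  0.        ,  1.        ]])}
{'mtx': array([[371.42194201,   0.        , 321.39764434],
       [  0.        , 371.42194201, 195.57359572],
       [  0.        ,   0.        ,   1.        ]]), 'k1': -0.0515355417541459, 'cam_to_world': array([[ 6.66232369e-02, -9.70735476e-01,  2.30724902e-01,
         3.71437784e-01],
       [-9.97777959e-01, -6.49797149e-02,  1.47235207e-02,
        -1.18745039e-02],
       [ 6.99794512e-04, -2.31193150e-01, -9.72907620e-01,
         1.05466593e+00],
       [ 0.00000000e+00,  0.00000000e+00,  0.00000000e+00,
         1.00000000e+00]])}
{'t': 0.1, 'q': array([ 1.07158147e+00,  1.31043103e-01,  1.48915591e+00, -3.15393121e-06,
        1.52299011e+00, -8.54086968e-02]), 'dq': array([ 0.00072239, -0.00044137, -0.0011433 , -0.00051551, -0.00120755,
        0.00227984]), 'joint_torque': array([ 1.99624388e-03, -5.61341965e+01, -4.93094587e+01,  7.71282194e-02,
        2.92023324e-02, -7.66438075e-05]), 'tool_pos': array([0.24097492, 0.54887144, 0.18012574]), 'orientation': array([-6.45283136e-01, -3.07414002e+00,  2.40243080e-03]), 'force': array([-0.24419994,  0.11196851,  0.61344087]), 'wrist_torque': array([-0.0336601 ,  0.03599175,  0.01510511]), 'opening': 0.09279172773039443}
```

View pics/scene0.png

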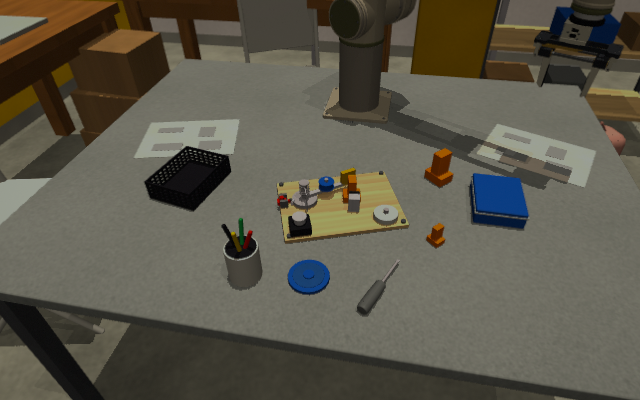

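View pics/top0.png

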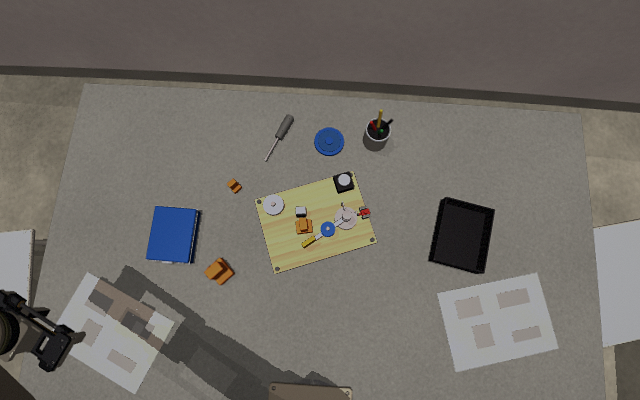

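The scene view shows three orange parts: one on the plywood (scene 350,188 / top 303,227), a large one (440,167 / 219,271) and a small one (436,235 / 234,186). The one on the plywood, between the plate and the post, is middle-sized, so I choose it. The basket is at top (462,235). I'll check the choice in a crop.

```bash
python3 - <<'E'
import cv2,numpy as np
a=cv2.imread("pics/top0.png")[160:285,245:385];b=cv2.imread("pics/scene0.png")[160:245,265:415]
a=cv2.resize(a,None,fx=4,fy=4,interpolation=cv2.INTER_CUBIC);cv2.imwrite("pics/topc.png",a)
b=cv2.resize(b,None,fx=5,fy=5,interpolation=cv2.INTER_CUBIC);cv2.imwrite("pics/scenec.png",b)
E
```

```text
(no output)
```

View pics/topc.png

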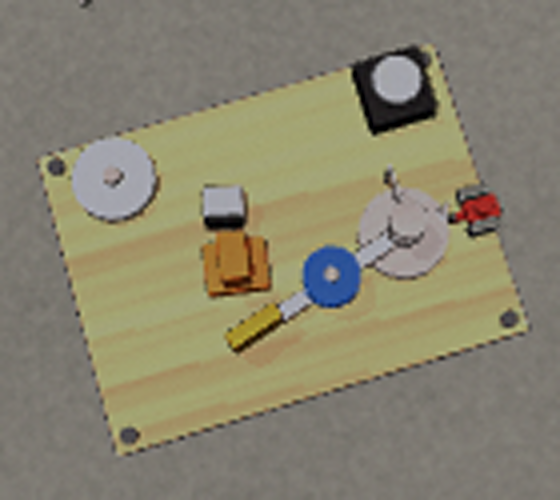

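View pics/scenec.png

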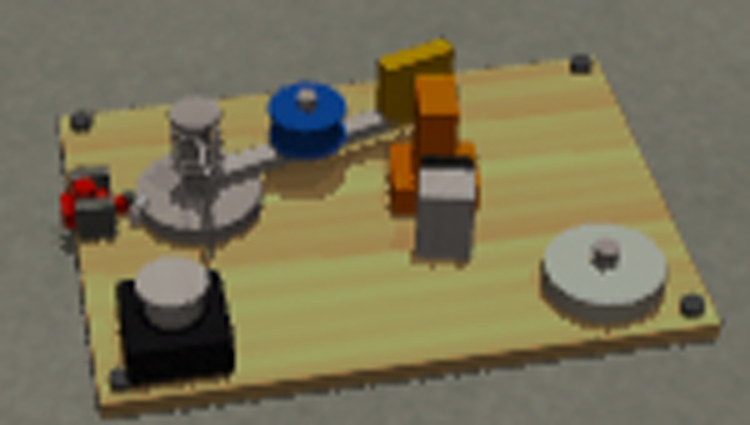

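The crop confirms it: the orange spacer with foot and rib stands on the plywood between the yellow plate (top about 308,241) and the stop post (301,211). Next I measure.

```bash
cat > meas.py <<'E'
from h import *
im=cv2.imread("pics/top0.png")
c=lambda x,y:(245+x/4-.4,160+y/4-.4)
C=[onz("top",*c(*p),.012)[:2] for p in[(40,155),(435,45),(525,332),(120,455)]]
print("corners",np.round(C,4)); cen=np.mean(C,0)
print("sides",[round(float(np.linalg.norm(C[i]-C[(i+1)%4])),4) for i in range(4)])
# rig y axis: from right to left ; 
ydir=(C[0]-C[1])+(C[3]-C[2]);yaw=np.arctan2(-ydir[0],ydir[1]);xd=(C[0]-C[3])+(C[1]-C[2]);print("rig",cen,"yaw",np.degrees(yaw),np.degrees(np.arctan2(xd[1],xd[0])))
R=np.array([[np.cos(yaw),-np.sin(yaw)],[np.sin(yaw),np.cos(yaw)]])
rw=lambda x,y:cen+R@np.array([x,y])/1000
piv=rw(-20,-85);post=rw(32,31);print("pivot",piv,"post",post)
for n in("top","scene"):
    g=cv2.imread(f"pics/{n}0.png");h=cv2.cvtColor(g,cv2.COLOR_BGR2HSV)
    for nm,lo,hi in(("orange",(5,150,60),(18,255,255)),("yellow",(21,180,60),(32,255,255)),("blue",(100,150,50),(125,255,255))):
        m=cv2.inRange(h,lo,hi)
        k,l,st,ce=cv2.connectedComponentsWithStats(m)
        print(n,nm,[(ce[i].round(1).tolist(),st[i].tolist()) for i in range(1,k) if st[i,4]>25])
# pivot post top z .074; blue pulley centre top
for nm,p,z in(("pivpost",(407,228),.074),("bluecap",(331,274),.055),("yl corner1",(226,333),.067),("yl corner2",(277,303),.067),("y3",(285,322),.067),("y4",(237,350),.067)):
    print(nm,onz("top",*c(*p),z))
for nm,p,z in(("footBL",(207,297),.032),("footBR",(271,290),.032),("footTR",(267,237),.032),("footTL",(205,244),.032),("rib1",(220,232),.077),("rib2",(245,230),.077),("rib3",(250,281),.077),("rib4",(221,281),.077)):
    print(nm,onz("top",*c(*p),z))
E
python3 meas.py
python3 - <<'E'
import cv2
a=cv2.imread("pics/top0.png")[205:255,285:335]
cv2.imwrite("pics/sp.png",cv2.resize(a,None,fx=12,fy=12,interpolation=cv2.INTER_NEAREST))
E
```

```text
corners [[ 0.5976  0.1956]
 [ 0.6994 -0.0847]
 [ 0.4936 -0.1576]
 [ 0.3902  0.1179]]
sides [0.2982, 0.2184, 0.2943, 0.2215]
rig [0.54518605 0.01781742] yaw 20.25054783578985 20.031020428250674
pivot [ 0.555843   -0.06885108] post [0.56447816 0.05797728]
top orange [([233.7, 185.3], [227, 179, 14, 14, 90]), ([303.8, 225.4], [296, 217, 17, 17, 199]), ([218.6, 271.3], [204, 258, 30, 27, 394])]
top yellow [([379.0, 118.9], [377, 110, 5, 17, 38]), ([308.1, 240.6], [302, 236, 13, 11, 47])]
top blue [([328.8, 141.3], [314, 128, 30, 28, 642]), ([171.0, 233.9], [146, 206, 51, 57, 2258]), ([327.3, 228.9], [321, 222, 14, 15, 149])]
scene orange [([45.6, 19.8], [0, 0, 117, 64, 2998]), ([633.4, 14.3], [625, 12, 15, 6, 46]), ([119.9, 40.8], [80, 29, 80, 25, 1173]), ([507.8, 70.3], [486, 61, 48, 20, 710]), ([103.0, 94.4], [71, 89, 68, 11, 258]), ([439.7, 168.0], [424, 148, 29, 39, 716]), ([349.4, 187.7], [342, 175, 18, 28, 226]), ([436.2, 235.4], [426, 223, 19, 25, 291])]
scene yellow [([119.5, 14.9], [89, 0, 41, 29, 290]), ([452.6, 36.1], [412, 0, 85, 78, 4438]), ([62.0, 74.4], [51, 63, 23, 24, 31
[... 283 characters left out ...]
[319, 177, 15, 15, 156]), ([499.6, 220.8], [475, 214, 51, 14, 410]), ([308.3, 276.4], [288, 260, 42, 34, 1117])]
pivpost [ 0.55069791 -0.0675886   0.074     ]
bluecap [ 0.51914884 -0.01888624  0.055     ]
yl corner1 [0.47331563 0.04825385 0.067     ]
yl corner2 [0.49552585 0.01589217 0.067     ]
y3 [0.4832362  0.00968408 0.067     ]
y4 [0.46259013 0.04010161 0.067     ]
footBL [0.50082266 0.06544307 0.032     ]
footBR [0.50864579 0.02165873 0.032     ]
footTR [0.54551058 0.027118   0.032     ]
footTL [0.53768595 0.06985928 0.032     ]
rib1 [0.53911995 0.05693845 0.077     ]
rib2 [0.54158807 0.04039606 0.077     ]
rib3 [0.50765198 0.03449    0.077     ]
rib4 [0.5063615  0.05365455 0.077     ]
```

View pics/sp.png

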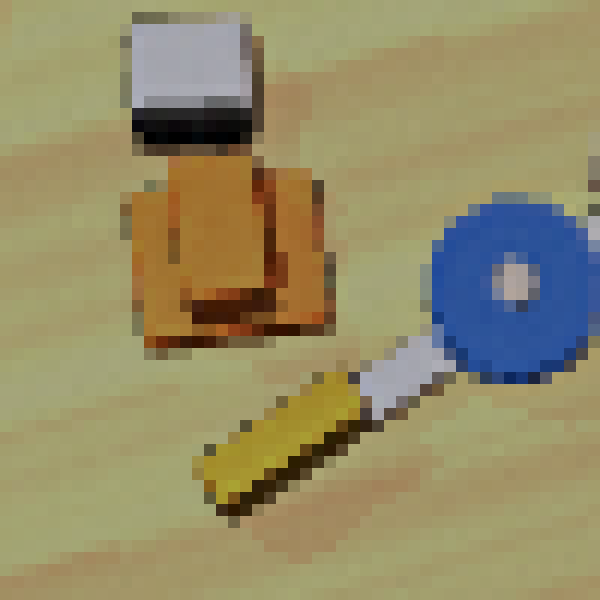

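```bash
cat >> h.py <<'E'
c2=lambda x,y:(285+x/12-.5,205+y/12-.5)
E
python3 - <<'E'
from h import *
def q(pts,z,nm):
    P=np.array([onz("top",*c2(*p),z)[:2] for p in pts]);L=[round(float(np.linalg.norm(P[i]-P[(i+1)%4])),4) for i in range(4)]
    x=P[0]+P[1]-P[2]-P[3];y=P[0]+P[3]-P[1]-P[2]
    print(nm,P.mean(0).round(4),L,np.degrees(np.arctan2(x[1],x[0])).round(1),np.degrees(np.arctan2(-y[0],y[1])).round(1))
q([(171,156),(257,153),(272,288),(184,292)],.077,"rib")   # TL TR BR BL
q([(128,192),(318,170),(334,322),(146,340)],.032,"foot")
q([(195,460),(340,372),(366,402),(218,495)],.067,"plate")
# plate centre from pivot
im=cv2.imread("pics/top0.png");h=cv2.cvtColor(im,cv2.COLOR_BGR2GRAY)
m=cv2.inRange(h,0,48);m[:190]=0;m[280:]=0;m[:,:420]=0;m[:,505:]=0
cs,_=cv2.findContours(m,0,2);c=max(cs,key=cv2.contourArea);r=cv2.minAreaRect(cv2.convexHull(c));print(r)
a=im[185:290,415:510];cv2.imwrite("pics/bk.png",cv2.resize(a,None,fx=6,fy=6,interpolation=cv2.INTER_NEAREST))
E
```

```text
rib [0.5252 0.047 ] [0.0191, 0.0305, 0.0195, 0.0306] 10.3 6.2
foot [0.5246 0.0466] [0.0444, 0.0357, 0.0435, 0.0348] 10.8 10.0
plate [0.4807 0.0309] [0.0375, 0.0088, 0.0386, 0.0093] 41.1 35.7
((461.9615478515625, 235.1923065185547), (56.87368392944336, 69.03288269042969), 11.309932708740234)
```

View pics/bk.png

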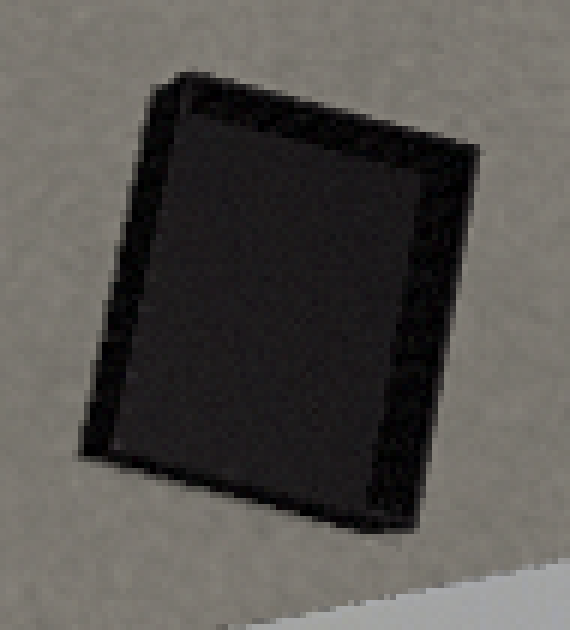

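```bash
python3 - <<'E'
from h import *
c3=lambda x,y:(415+x/6-.5,185+y/6-.5)
P=np.array([onz("top",*c3(*p),.055)[:2] for p in[(183,73),(480,148),(420,520),(110,450)]])
print(P.round(4),P.mean(0).round(4),[round(float(np.linalg.norm(P[i]-P[(i+1)%4])),4) for i in range(4)])
x=P[0]+P[1]-P[2]-P[3];print(np.degrees(np.arctan2(x[1],x[0])))
F=np.array([onz("top",*c3(*p),.004)[:2] for p in[(183,120),(428,172),(370,510),(115,450)]]);print("floor",F.mean(0))
# spacer scene check
print(proj("scene",[.525,.047,.077]),proj("scene",[.5246,.0466,.032]))
# tensioner: pivot->plate, two pivot estimates
for p in([.5558,-.0689],[.5507,-.0676]):
    d=np.array([.4807,.0309])-p;print(np.linalg.norm(d),np.degrees(np.arctan2(d[1],d[0])))
print(tri((349.4,0),(0,0)) if 0 else "")
from scipy.spatial.transform import Rotation as R
s=monitor.read_state();print(R.from_rotvec(s["orientation"]).as_matrix().round(4),s["tool_pos"])
E
```

```text
[[ 0.6284 -0.3399]
 [ 0.6019 -0.4786]
 [ 0.4305 -0.4453]
 [ 0.4531 -0.3058]] [ 0.5285 -0.3924] [0.1412, 0.1746, 0.1413, 0.1786]
-11.023545450232994
floor [ 0.5280647  -0.39988779]
[350.62793258 177.5391507 ] [349.95902139 191.56138157]
0.1249001601279998 126.96164421196481
0.12083976994350822 125.3998815701213

[[-9.156e-01  4.021e-01 -8.000e-04]
 [ 4.021e-01  9.156e-01 -1.400e-03]
 [ 1.000e-04 -1.600e-03 -1.000e+00]] [0.24097492 0.54887144 0.18012574]
```

```bash
cat >> h.py <<'E'
from scipy.spatial.transform import Rotation as Rot
def to(x,y,z,yyaw=None):
    s=monitor.read_state();M=Rot.from_rotvec(s["orientation"]).as_matrix()
    d=M.T@(np.array([x,y,z])-s["tool_pos"]);yy=np.degrees(np.arctan2(M[1,1],M[0,1]))
    tw=None if yyaw is None else -((yyaw-yy+90)%180-90)
    print("pos",s["tool_pos"].round(4),"yaw",yy.round(2),"-> shift",d.round(4),"twist",tw, "q",s["q"].round(3),"F",s["force"].round(2),s["opening"],s["t"])
E
python3 -c "
from h import *
to(.525,.047,.15,100.4)"
```

```text
pos [0.241  0.5489 0.1801] yaw 66.29 -> shift [-0.4619 -0.3453  0.0306] twist -34.10933174994284 q [ 1.072  0.131  1.489 -0.     1.523 -0.085] F [-0.24  0.11  0.61] 0.09279172773039443 0.1
```

Emit:
send_rows --motion '[[[-0.02, -0.015, 0], -4], [[-0.06, -0.045, 0], -10], [[-0.11, -0.08, 0], -18], [[-0.16, -0.12, 0], -26], [[-0.21, -0.157, 0], -34.1], [[-0.26, -0.194, 0], -34.1], [[-0.31, -0.232, 0], -34.1], [[-0.36, -0.269, 0], -34.1], [[-0.41, -0.306, 0.015], -34.1], [[-0.445, -0.333, 0.03], -34.1], [[-0.462, -0.3455, 0.03], -34.1], [[-0.462, -0.3455, 0.03], -34.1]]' --jaw 0.042 --squeeze 20

```text
t: 1.6
tool_pos: [0.5255, 0.0466, 0.151]
orientation: [0.281, -3.128, -0.0]
force: [-0.2, 1.3, 0.5]
opening: 0.0417
```

```bash
python3 -c "
from h import *
to(.525,.047,.037,100.4)"
```

```text
pos [0.5255 0.0466 0.151 ] yaw 100.28 -> shift [0.0003 0.0005 0.114 ] twist -0.12199330616526538 q [-0.009 -0.049  1.728  0.     1.464 -1.759] F [-0.22  1.31  0.51] 0.041660445857589275 1.6
```

Emit:
send_rows --motion '[[[0, 0, 0.02], 0], [[0, 0, 0.045], 0], [[0, 0, 0.07], 0], [[0, 0, 0.09], 0], [[0, 0, 0.105], 0], [[0, 0, 0.114], 0], [[0, 0, 0.114], 0]]'

```text
t: 2.48
tool_pos: [0.5248, 0.0477, 0.0364]
orientation: [0.285, -3.128, -0.0]
force: [-0.5, 0.7, 0.5]
opening: 0.0418
```

Emit:
send_rows --motion '[[[0, 0, 0], 0], [[0, 0, 0], 0], [[0, 0, 0], 0], [[0, 0, 0], 0], [[0, 0, 0], 0], [[0, 0, 0], 0]]' --jaw 0.008 --squeeze 20

```text
t: 3.22
tool_pos: [0.5259, 0.0474, 0.0376]
orientation: [-0.284, 3.128, 0.0]
force: [0.4, 1.5, 5.1]
opening: 0.0192
```

Emit:
send_rows --motion '[[[0, 0, -0.015], 0], [[0, 0, -0.04], 0], [[0, 0, -0.07], 0], [[0, 0, -0.1], 0], [[0, 0, -0.115], 0], [[0, 0, -0.115], 0], [[0, 0, -0.115], 0]]'

```text
t: 4.1
tool_pos: [0.5244, 0.0472, 0.1506]
orientation: [0.284, -3.126, -0.0]
force: [-0.6, 0.6, -1.3]
opening: 0.0192
```

```bash
python3 - <<'E'
from h import *
to(.5285,-.394,.15)
snap("scene","lift.png")
E
```

```text
pos [0.5244 0.0472 0.1506] yaw 100.39 -> shift [ 0.0756 -0.4347  0.0006] twist None q [-0.008 -0.05   1.729 -0.     1.465 -1.76 ] F [-0.62  0.58 -1.25] 0.01920679768652742 4.1
```

View pics/lift.png

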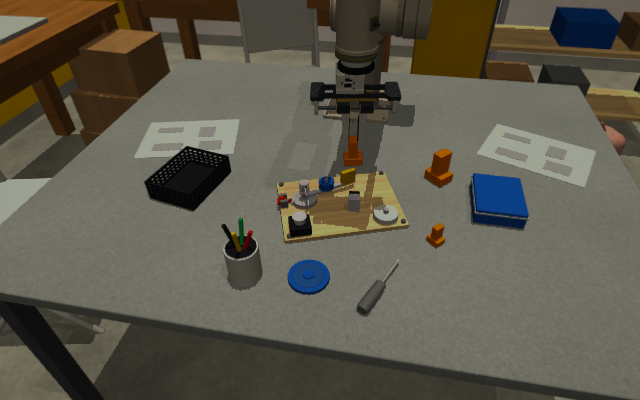

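The spacer is held clear of the plywood (scene about 353,150). Next I carry it to the basket, turning +21° to align with it.

Emit:
send_rows --motion '[[[0.003, -0.02, 0], 3], [[0.01, -0.06, 0], 8], [[0.019, -0.11, 0], 16], [[0.028, -0.16, 0], 21], [[0.036, -0.21, 0], 21], [[0.045, -0.26, 0], 21], [[0.054, -0.31, 0], 21], [[0.063, -0.36, 0], 21], [[0.07, -0.405, 0], 21], [[0.075, -0.43, 0], 21], [[0.076, -0.435, 0], 21], [[0.076, -0.435, 0], 21]]'

```text
t: 5.65
tool_pos: [0.5286, -0.3934, 0.1508]
orientation: [-0.291, -3.127, -0.002]
force: [0.1, -0.4, -1.0]
opening: 0.0194
```

```bash
python3 - <<'E'
from h import *
to(.5285,-.394,.033)
snap("scene","carry.png")
E
```

```text
pos [ 0.5286 -0.3934  0.1508] yaw 79.38 -> shift [-0.0002 -0.0007  0.1178] twist None q [-0.718  0.305  1.343  0.     1.495 -2.103] F [ 0.05 -0.42 -1.03] 0.019399349581654825 5.65
```

View pics/carry.png

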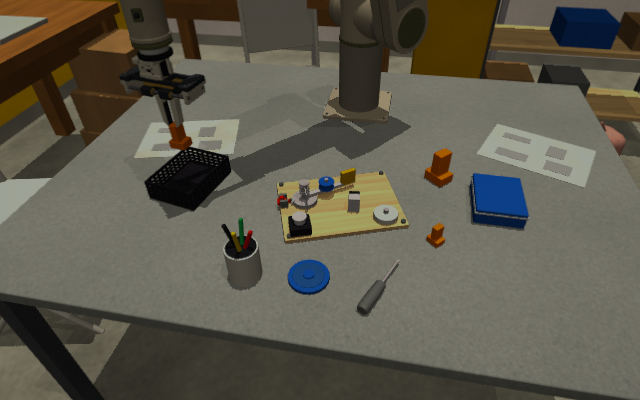

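```bash
python3 - <<'E'
from h import *
print(proj("scene",[.5285,-.394,.004]),proj("scene",[.5285,-.394,.055]),proj("scene",[.5285,-.394,.14]))
E
```

```text
[189.55152426 182.53816804] [185.46281761 167.37593337] [178.10857398 140.05987289]
```

The predicted basket centre (189,182) matches the picture, so I lower.

Emit:
send_rows --motion '[[[0, 0, 0.015], 0], [[0, 0, 0.04], 0], [[0, 0, 0.065], 0], [[0, 0, 0.09], 0], [[0, 0, 0.105], 0], [[0, 0, 0.114], 0], [[0, 0, 0.119], 0], [[0, 0, 0.119], 0]]'

```text
t: 6.7
tool_pos: [0.5292, -0.3944, 0.0333]
orientation: [0.29, 3.128, -0.0]
force: [-0.6, -0.0, -0.6]
opening: 0.0195
```

Emit:
send_rows --motion '[[[0, 0, 0], 0], [[0, 0, 0], 0], [[0, 0, 0], 0], [[0, 0, 0], 0]]' --jaw 0.045

```text
t: 7.2
tool_pos: [0.5291, -0.3944, 0.0333]
orientation: [0.29, 3.128, -0.0]
force: [-0.1, -0.1, 0.1]
opening: 0.0446
```

Emit:
send_rows --motion '[[[0, 0, -0.02], 0], [[0, 0, -0.06], 0], [[0, 0, -0.11], 0], [[0, 0, -0.15], 0], [[0, 0, -0.15], 0], [[0, 0, -0.15], 0]]'

```text
t: 7.95
tool_pos: [0.529, -0.3943, 0.1836]
orientation: [0.29, 3.128, -0.001]
force: [0.9, 0.4, -1.0]
opening: 0.0452
```

```bash
python3 - <<'E'
from h import *
to(.45,0,.15)
a=snap("scene","placed.png");b=snap("top","placedt.png")
print(abs(a.astype(int)-cv2.imread("pics/scene0.png")).mean())
w=np.hstack([cv2.resize(a[130:220,130:250],None,fx=3.3,fy=3.3),cv2.resize(b[185:275,415:535],None,fx=3.3,fy=3.3)]);cv2.imwrite("pics/placedc.png",w)
E
```

```text
pos [ 0.529  -0.3943  0.1836] yaw 79.39 -> shift [0.1503 0.3731 0.0334] twist None q [-0.718  0.29   1.302 -0.     1.549 -2.104] F [ 0.88  0.35 -1.01] 0.04522646759590416 7.95
5.2294622395833334
```

View pics/placedc.png

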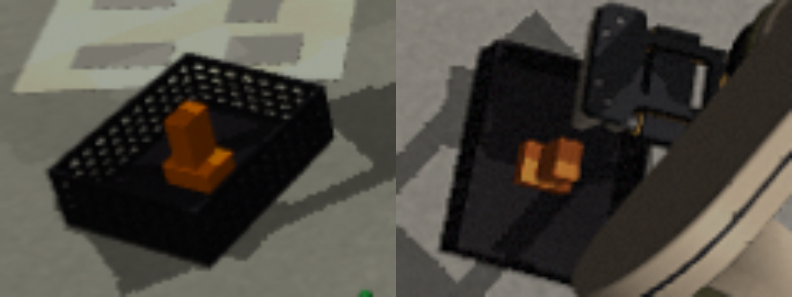

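The spacer stands upright in the basket (scene about 190,175), released. Next come the shut fingers, going behind the yellow plate with tool y along the arm (127°).

```bash
python3 - <<'E'
from h import *
to(.4535,.0104,.13,127)
E
```

```text
pos [ 0.5283 -0.3937  0.1816] yaw 79.39 -> shift [0.1478 0.3833 0.0524] twist -47.60836870569915 q [-0.718  0.292  1.303 -0.     1.549 -2.104] F [ 0.9   0.39 -1.4 ] 0.0449870485789985 8.05
```

Emit:
send_rows --motion '[[[0.007, 0.018, 0], -3], [[0.022, 0.057, 0], -8], [[0.04, 0.103, 0], -16], [[0.058, 0.15, 0], -24], [[0.076, 0.197, 0], -32], [[0.094, 0.244, 0], -40], [[0.112, 0.29, 0], -47.6], [[0.13, 0.337, 0.02], -47.6], [[0.141, 0.367, 0.04], -47.6], [[0.148, 0.383, 0.052], -47.6], [[0.148, 0.383, 0.052], -47.6], [[0.148, 0.383, 0.052], -47.6]]' --jaw 0

```text
t: 9.55
tool_pos: [0.4546, 0.0084, 0.1316]
orientation: [-0.996, 2.979, -0.001]
force: [-0.1, -0.3, -0.4]
opening: 0.0004
```

```bash
python3 - <<'E'
from h import *
to(.4535,.0104,.032,127)
a=snap("scene","pre.png")
cv2.imwrite("pics/prec.png",cv2.resize(a[60:250,250:420],None,fx=3,fy=3))
E
```

```text
pos [0.4546 0.0084 0.1316] yaw 126.96 -> shift [-0.0003  0.0023  0.0996] twist -0.03976310254027737 q [-0.094 -0.246  1.941 -0.     1.446 -2.31 ] F [-0.05 -0.34 -0.43] 0.00044792280609455006 9.55
```

View pics/prec.png

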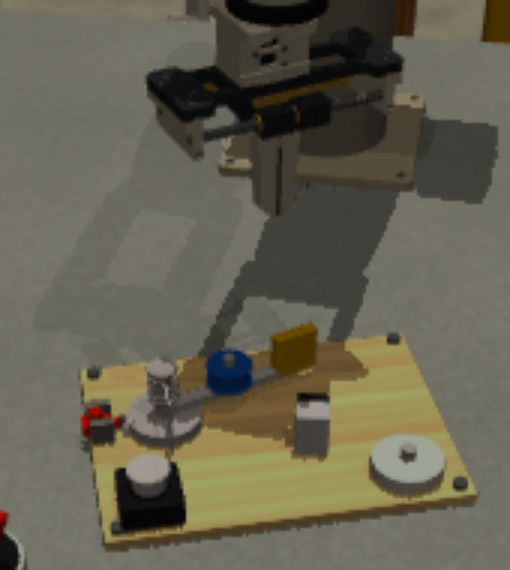

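The shut fingers are above and behind the yellow plate. I go down to z ≈ 0.032.

Emit:
send_rows --motion '[[[0, 0.002, 0.02], 0], [[0, 0.002, 0.045], 0], [[0, 0.002, 0.07], 0], [[0, 0.002, 0.09], 0], [[0, 0.002, 0.099], 0], [[0, 0.002, 0.099], 0]]'

```text
t: 10.35
tool_pos: [0.4529, 0.0104, 0.0321]
orientation: [0.995, -2.979, -0.0]
force: [0.3, 0.5, -0.1]
opening: 0.0005
```

```bash
cat >> h.py <<'E'
piv=np.array([.5558,-.0689])
def push(d,ths,z=.032,a0=127.):
    for t in ths:
        a=np.radians(a0)-t;p=piv+.125*np.array([np.cos(a),np.sin(a)])+d*np.array([-np.sin(a),np.cos(a)])
        print(t,end=" ");to(p[0],p[1],z,np.degrees(a))
E
python3 -c "
from h import *
push(.016,[-.05,0,.1,.2,.3])"
```

```text
-0.05 pos [0.4529 0.0104 0.0321] yaw 126.94 -> shift [-0.0122 -0.0012  0.0001] twist -2.9265085744133046 q [-0.09  -0.147  2.045 -0.     1.244 -2.306] F [ 0.32  0.51 -0.07] 0.00048694091684955287 10.35
0 pos [0.4529 0.0104 0.0321] yaw 126.94 -> shift [-0.0184 -0.0002  0.0001] twist -0.06171959875921118 q [-0.09  -0.147  2.045 -0.     1.244 -2.306] F [ 0.32  0.51 -0.07] 0.00048694091684955287 10.35
0.1 pos [0.4529 0.0104 0.0321] yaw 126.94 -> shift [-0.031   0.0008  0.0001] twist 5.6678583525490325 q [-0.09  -0.147  2.045 -0.     1.244 -2.306] F [ 0.32  0.51 -0.07] 0.00048694091684955287 10.35
0.2 pos [0.4529 0.0104 0.0321] yaw 126.94 -> shift [-0.0436  0.0005  0.0001] twist 11.397436303857262 q [-0.09  -0.147  2.045 -0.     1.244 -2.306] F [ 0.32  0.51 -0.07] 0.00048694091684955287 10.35
0.3 pos [0.4529 0.0104 0.0321] yaw 126.94 -> shift [-0.0561 -0.001   0.0001] twist 17.12701425516549 q [-0.09  -0.147  2.045 -0.     1.244 -2.306] F [ 0.32  0.51 -0.07] 0.00048694091684955287 10.35
```

Approach slowly to θ≈0.1 and read the force.

Emit:
send_rows --motion '[[[-0.006, 0, 0], 0], [[-0.012, 0, 0], 0], [[-0.018, 0, 0], 0], [[-0.022, 0, 0], 1.5], [[-0.026, 0, 0], 3], [[-0.031, 0.001, 0], 5.7], [[-0.031, 0.001, 0], 5.7], [[-0.031, 0.001, 0], 5.7]]'

```text
t: 11.35
tool_pos: [0.4769, 0.0304, 0.032]
orientation: [0.848, -3.025, -0.0]
force: [-0.0, -0.0, -0.1]
opening: 0.0003
```

```bash
python3 -c "
from h import *
push(.016,[.1,.2,.3,.4,.48,.52,.55])
a=snap('scene','p1.png');b=snap('top','p1t.png')
cv2.imwrite('pics/p1c.png',cv2.resize(a[60:250,250:420],None,fx=3,fy=3))"
```

```text
0.1 pos [0.4769 0.0304 0.032 ] yaw 121.33 -> shift [ 0.0001 -0.0008 -0.    ] twist 0.0622400532940901 q [-0.044 -0.075  1.979 -0.     1.238 -2.161] F [-0.   -0.05 -0.13] 0.0003234770234396382 11.35
0.2 pos [0.4769 0.0304 0.032 ] yaw 121.33 -> shift [-0.0124  0.0001 -0.    ] twist 5.7918180046023195 q [-0.044 -0.075  1.979 -0.     1.238 -2.161] F [-0.   -0.05 -0.13] 0.0003234770234396382 11.35
0.3 pos [0.4769 0.0304 0.032 ] yaw 121.33 -> shift [-0.025  -0.0002 -0.    ] twist 11.521395955910549 q [-0.044 -0.075  1.979 -0.     1.238 -2.161] F [-0.   -0.05 -0.13] 0.0003234770234396382 11.35
0.4 pos [0.4769 0.0304 0.032 ] yaw 121.33 -> shift [-0.0375 -0.0017 -0.    ] twist 17.250973907218764 q [-0.044 -0.075  1.979 -0.     1.238 -2.161] F [-0.   -0.05 -0.13] 0.0003234770234396382 11.35
0.48 pos [0.4769 0.0304 0.032 ] yaw 121.33 -> shift [-0.0474 -0.0039 -0.    ] twist 21.834636268265356 q [-0.044 -0.075  1.979 -0.     1.238 -2.161] F [-0.   -0.05 -0.13] 0.0003234770234396382 11.35
0.52 pos [0.4769 0.0304 0.032 ] yaw 121.33 -> shift [-0.0522 -0.0052 -0.    ] twist 24.12646744878866 q [-0.044 -0.075  1.979 -0.     1.238 -2.161] F [-0.   -0.05 -0.13] 0.0003234770234396382 11.35
0.55 pos [0.4769 0.0304 0.032 ] yaw 121.33 -> shift [-0.0558 -0.0064 -0.    ] twist 25.84534083418113 q [-0.044 -0.075  1.979 -0.     1.238 -2.161] F [-0.   -0.05 -0.13] 0.0003234770234396382 11.35
```

View pics/p1c.png

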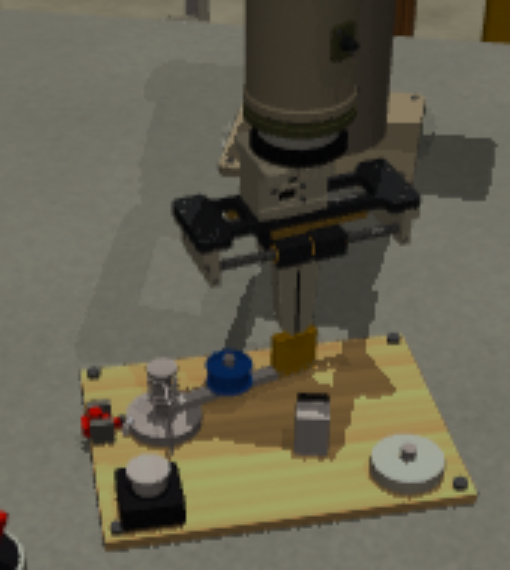

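No contact force is reported yet, so I check the plate's position in both views.

```bash
python3 - <<'E'
from h import *
for f in("scene0","p1"):
    a=cv2.imread(f"pics/{f}.png")[150:220,300:380]; cv2.imwrite(f"pics/z_{f}.png",cv2.resize(a,None,fx=5,fy=5,interpolation=cv2.INTER_NEAREST))
w=np.hstack([cv2.imread("pics/z_scene0.png"),cv2.imread("pics/z_p1.png")]);cv2.imwrite("pics/z.png",w)
b=cv2.imread("pics/p1t.png")[195:265,275:375];cv2.imwrite("pics/zt.png",cv2.resize(b,None,fx=7,fy=7,interpolation=cv2.INTER_NEAREST))
print(proj("scene",[.4807,.0309,.067]),proj("top",[.4807,.0309,.067]),proj("scene",[.4769,.0304,.032]))
print(monitor.read_state()["force"],monitor.read_state()["tool_pos"])
E
```

```text
[346.72758445 169.6781943 ] [307.82373511 240.51657996] [346.43016538 179.59200594]
[ 0.87340411 -0.80806132 -0.03155225] [0.47689322 0.03034329 0.0320003 ]
```

View pics/z.png

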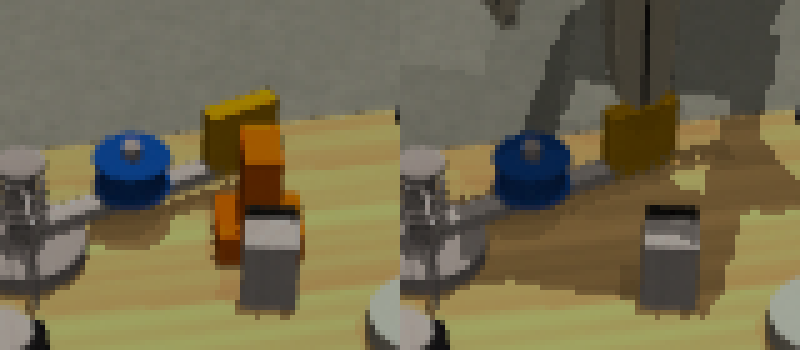

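View pics/zt.png

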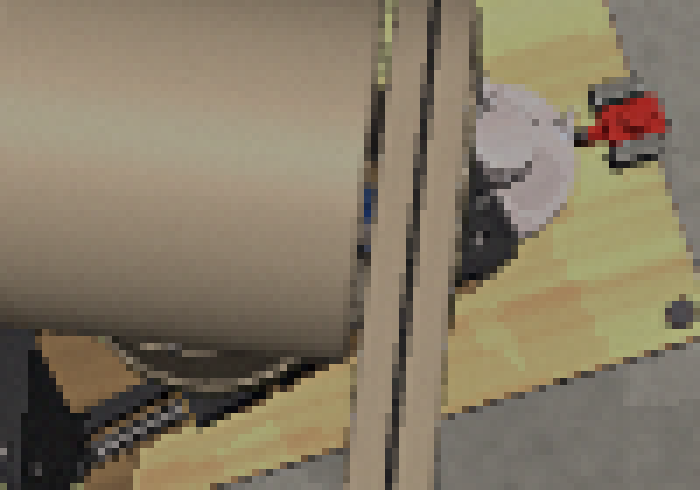

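```bash
python3 - <<'E'
from h import *
print(proj("scene",[.4546,.0084,.1316]), "seen ~(342.7,130.7)")
for z in(.032,.067,.1): print(z,proj("scene",[.4769,.0304,z]))
for z in(.067,.1): print(z,"behind 14mm",proj("scene",[.4695,.0222,z]))
m=eyes.camera_model("scene")
E
```

```text
[340.04795834 142.0214188 ] seen ~(342.7,130.7)
0.032 [346.43016538 179.59200594]
0.067 [346.75365786 168.79723699]
0.1 [347.07068292 158.20587191]
0.067 behind 14mm [344.04119211 166.80963918]
0.1 behind 14mm [344.30299607 156.24546981]
```

```bash
python3 - <<'E'
import cv2
a=cv2.imread("pics/p1.png")[130:195,320:375];b=cv2.imread("pics/pre.png")[130:195,320:375]
import numpy as np
f=lambda x:cv2.resize(x,None,fx=7,fy=7,interpolation=cv2.INTER_NEAREST)
w=np.hstack([f(b),f(a)]);w=cv2.convertScaleAbs(w,alpha=1.8);cv2.imwrite("pics/zz.png",w)
E
```

```text
(no output)
```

View pics/zz.png

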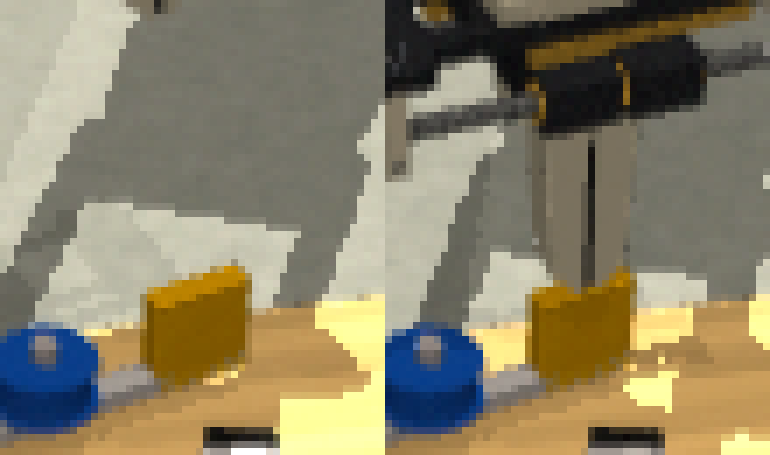

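The picture suggests the fingertips sit at the plate's top edge (scene about 348,171) rather than behind it. I check the tips against the reported TCP at the start pose.

```bash
python3 - <<'E'
from h import *
t=np.array([.2410,.5489,.1801]);y=np.array([.4021,.9156,0])
for s in(-.0465,.0465): print("start finger tip",proj("scene",t+s*y),proj("top",t+s*y))
t=np.array([.5244,.0472,.1506]);y=np.array([-.18,.983,0])
for s in(-.01,.01): print("lift",proj("scene",t+s*y)); 
print("lift rib top",proj("scene",t+[0,0,.0395]),"foot bottom",proj("scene",t+[0,0,-.0255]))
f=lambda x,k:cv2.convertScaleAbs(cv2.resize(x,None,fx=k,fy=k,interpolation=cv2.INTER_NEAREST),alpha=1.5)
a=f(cv2.imread("pics/scene0.png")[20:120,530:640],4);b=f(cv2.imread("pics/lift.png")[80:180,305:405],4)
cv2.imwrite("pics/tt.png",np.hstack([a,b]))
E
```

```text
start finger tip [536.7993328   98.01849853] [ 90.40203373 332.74143518]
start finger tip [573.88502295 107.26301147] [ 58.67276878 312.47712359]
lift [347.44779475 152.5456061 ]
lift [355.92742894 152.51192228]
lift rib top [352.23058189 138.19060419] foot bottom [351.35024277 161.40732135]
```

View pics/tt.png

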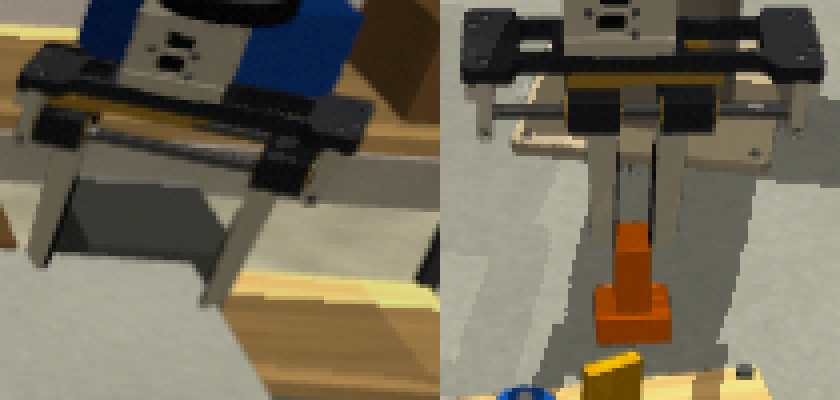

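Tips appear about 12 px (~33 mm) above where the reported TCP projects, in both the start and lift pictures. In the lift picture the rib was also held only near its top. So the real tips are about 33 mm above the reported TCP: the fingers are grazing over the plate top, not behind it. I back off and go deeper, watching the force.

Emit:
send_rows --motion '[[[0, 0, -0.01], 0], [[0.015, 0, -0.01], -3], [[0.032, 0, -0.01], -5.7], [[0.036, 0, -0.01], -5.7], [[0.036, 0, 0], -5.7], [[0.036, 0, 0.008], -5.7], [[0.036, 0, 0.012], -5.7], [[0.036, 0, 0.012], -5.7]]'

```text
t: 12.45
tool_pos: [0.4458, 0.0119, 0.0193]
orientation: [0.996, -2.978, -0.001]
force: [0.2, -0.3, -0.1]
opening: 0.0004
```

Emit:
send_rows --motion '[[[0, 0, 0.005], 0], [[0, 0, 0.01], 0], [[0, 0, 0.014], 0], [[0, 0, 0.014], 0]]'

```text
t: 12.95
tool_pos: [0.4458, 0.0118, 0.0056]
orientation: [0.996, -2.979, -0.0]
force: [0.5, 1.1, -0.0]
opening: 0.0005
```

```bash
python3 - <<'E'
from h import *
push(.016,[0,.1])
a=snap("scene","p2.png")
cv2.imwrite('pics/p2c.png',cv2.convertScaleAbs(cv2.resize(a[110:210,290:390],None,fx=6,fy=6,interpolation=cv2.INTER_NEAREST),alpha=1.5))
E
```

```text
0 pos [0.4458 0.0118 0.0056] yaw 126.99 -> shift [-0.0233 -0.0056 -0.0264] twist -0.008646094237732882 q [-0.089 -0.128  2.081 -0.     1.189 -2.305] F [ 0.46  1.06 -0.03] 0.00045676279054701055 12.95
0.1 pos [0.4458 0.0118 0.0056] yaw 126.99 -> shift [-0.0358 -0.0046 -0.0265] twist 5.720931857070511 q [-0.089 -0.128  2.081 -0.     1.189 -2.305] F [ 0.46  1.06 -0.03] 0.00045676279054701055 12.95
```

View pics/p2c.png

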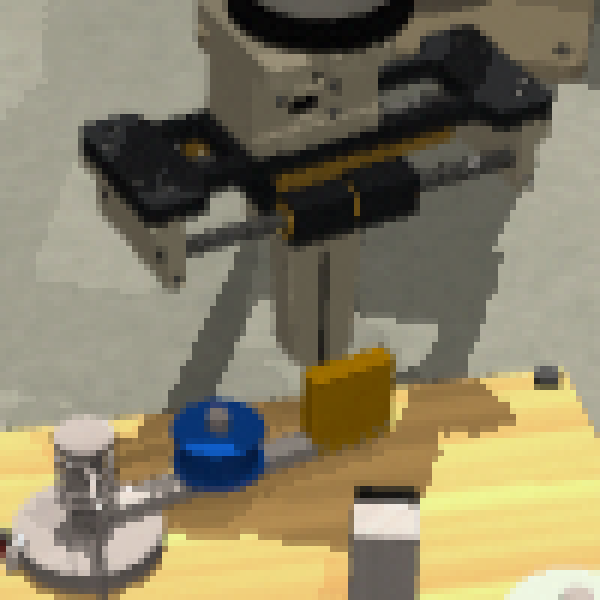

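```bash
python3 - <<'E'
from h import *
for z in(.0056,.02,.03,.04,.05): print(z,proj("scene",[.4458,.0118,z]))
E
```

```text
0.0056 [341.14176692 179.70120902]
0.02 [341.22590135 175.47737332]
0.03 [341.28510048 172.50401335]
0.04 [341.34494436 169.49712628]
0.05 [341.4054433  166.45615404]
```

No contact at reported z 0.0056, which is below the plywood's top, so the offset is confirmed. The tips are at about z 0.037, behind the plate. I lower 6 mm more and push gently.

Emit:
send_rows --motion '[[[0, -0.003, 0.003], 0], [[0, -0.0055, 0.006], 0], [[-0.006, -0.0055, 0.006], 0], [[-0.012, -0.0055, 0.006], 0], [[-0.017, -0.0055, 0.006], 0], [[-0.021, -0.0055, 0.006], 0], [[-0.025, -0.0055, 0.006], 1], [[-0.029, -0.005, 0.006], 2.8], [[-0.029, -0.005, 0.006], 2.8], [[-0.029, -0.005, 0.006], 2.8]]'

```text
t: 14.25
tool_pos: [0.472, 0.0251, -0.0001]
orientation: [0.924, -3.002, -0.0]
force: [-4.1, -1.2, 2.6]
opening: 0.0005
```

```bash
python3 - <<'E'
from h import *
push(.016,[.05,.1,.2,.3,.4,.48,.52],z=-.0004)
a=snap("scene","p3.png")
cv2.imwrite('pics/p3c.png',cv2.convertScaleAbs(cv2.resize(a[110:210,290:390],None,fx=6,fy=6,interpolation=cv2.INTER_NEAREST),alpha=1.5))
E
```

```text
0.05 pos [ 4.72e-01  2.51e-02 -1.00e-04] yaw 124.22 -> shift [-0.0006  0.0001  0.0003] twist 0.08444414921349619 q [-0.055 -0.043  2.013 -0.     1.172 -2.223] F [-4.06 -1.25  2.58] 0.000490447722653684 14.25
0.1 pos [ 4.72e-01  2.51e-02 -1.00e-04] yaw 124.22 -> shift [-0.0069  0.0008  0.0003] twist 2.9492331248676322 q [-0.055 -0.043  2.013 -0.     1.172 -2.223] F [-4.06 -1.25  2.58] 0.000490447722653684 14.25
0.2 pos [ 4.72e-01  2.51e-02 -1.00e-04] yaw 124.22 -> shift [-0.0195  0.0011  0.0003] twist 8.678811076175862 q [-0.055 -0.043  2.013 -0.     1.172 -2.223] F [-4.06 -1.25  2.58] 0.000490447722653684 14.25
0.3 pos [ 4.72e-01  2.51e-02 -1.00e-04] yaw 124.22 -> shift [-0.032   0.0001  0.0003] twist 14.408389027484091 q [-0.055 -0.043  2.013 -0.     1.172 -2.223] F [-4.06 -1.25  2.58] 0.000490447722653684 14.25
0.4 pos [ 4.72e-01  2.51e-02 -1.00e-04] yaw 124.22 -> shift [-0.0444 -0.002   0.0003] twist 20.137966978792306 q [-0.055 -0.043  2.013 -0.     1.172 -2.223] F [-4.06 -1.25  2.58] 0.000490447722653684 14.25
0.48 pos [ 4.72e-01  2.51e-02 -1.00e-04] yaw 124.22 -> shift [-0.0542 -0.0047  0.0003] twist 24.7216293398389 q [-0.055 -0.043  2.013 -0.     1.172 -2.223] F [-4.06 -1.25  2.58] 0.000490447722653684 14.25
0.52 pos [ 4.72e-01  2.51e-02 -1.00e-04] yaw 124.22 -> shift [-0.0589 -0.0063  0.0003] twist 27.0134605203622 q [-0.055 -0.043  2.013 -0.     1.172 -2.223] F [-4.06 -1.25  2.58] 0.000490447722653684 14.25
```

View pics/p3c.png

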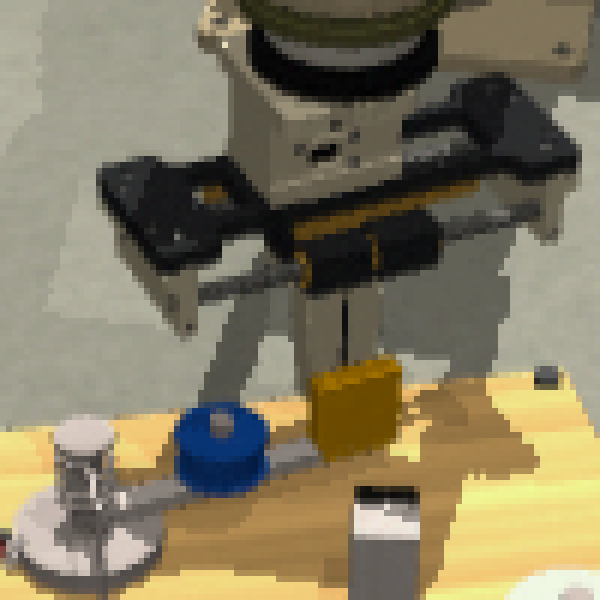

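Contact: the force is 4.3 N and the plate has moved (scene about 349,178). I push on around the arc.

Emit:
send_rows --motion '[[[-0.007, 0.001, 0], 3], [[-0.013, 0.001, 0], 6], [[-0.0195, 0.001, 0], 8.7], [[-0.026, 0.0005, 0], 11.5], [[-0.032, 0, 0], 14.4], [[-0.038, -0.001, 0], 17.2], [[-0.0445, -0.002, 0], 20.1], [[-0.049, -0.003, 0], 22.4], [[-0.054, -0.0045, 0], 24.7], [[-0.054, -0.0045, 0], 24.7], [[-0.054, -0.0045, 0], 24.7]]'

```text
t: 15.68
tool_pos: [0.5187, 0.0516, -0.0002]
orientation: [0.26, -3.129, 0.0]
force: [-6.1, -2.6, 3.7]
opening: 0.0003
```

```bash
python3 - <<'E'
from h import *
push(.016,[.5,.53,.55,.57,.6],z=-.0004)
a=snap("scene","p4.png")
cv2.imwrite('pics/p4c.png',cv2.convertScaleAbs(cv2.resize(a[110:210,270:390],None,fx=6,fy=6,interpolation=cv2.INTER_NEAREST),alpha=1.5))
E
```

```text
0.5 pos [ 5.187e-01  5.160e-02 -2.000e-04] yaw 99.5 -> shift [-0.0032  0.0004  0.0002] twist 1.1499314170918211 q [ 1.000e-03  9.000e-02  1.878e+00 -0.000e+00  1.175e+00 -1.736e+00] F [-6.13 -2.62  3.66] 0.0002917708860922497 15.675
0.53 pos [ 5.187e-01  5.160e-02 -2.000e-04] yaw 99.5 -> shift [-0.0069  0.0007  0.0002] twist 2.8688048024842914 q [ 1.000e-03  9.000e-02  1.878e+00 -0.000e+00  1.175e+00 -1.736e+00] F [-6.13 -2.62  3.66] 0.0002917708860922497 15.675
0.55 pos [ 5.187e-01  5.160e-02 -2.000e-04] yaw 99.5 -> shift [-0.0095  0.0009  0.0002] twist 4.014720392745943 q [ 1.000e-03  9.000e-02  1.878e+00 -0.000e+00  1.175e+00 -1.736e+00] F [-6.13 -2.62  3.66] 0.0002917708860922497 15.675
0.57 pos [ 5.187e-01  5.160e-02 -2.000e-04] yaw 99.5 -> shift [-0.012   0.001   0.0001] twist 5.16063598300758 q [ 1.000e-03  9.000e-02  1.878e+00 -0.000e+00  1.175e+00 -1.736e+00] F [-6.13 -2.62  3.66] 0.0002917708860922497 15.675
0.6 pos [ 5.187e-01  5.160e-02 -2.000e-04] yaw 99.5 -> shift [-0.0158  0.0011  0.0001] twist 6.879509368400065 q [ 1.000e-03  9.000e-02  1.878e+00 -0.000e+00  1.175e+00 -1.736e+00] F [-6.13 -2.62  3.66] 0.0002917708860922497 15.675
```

View pics/p4c.png

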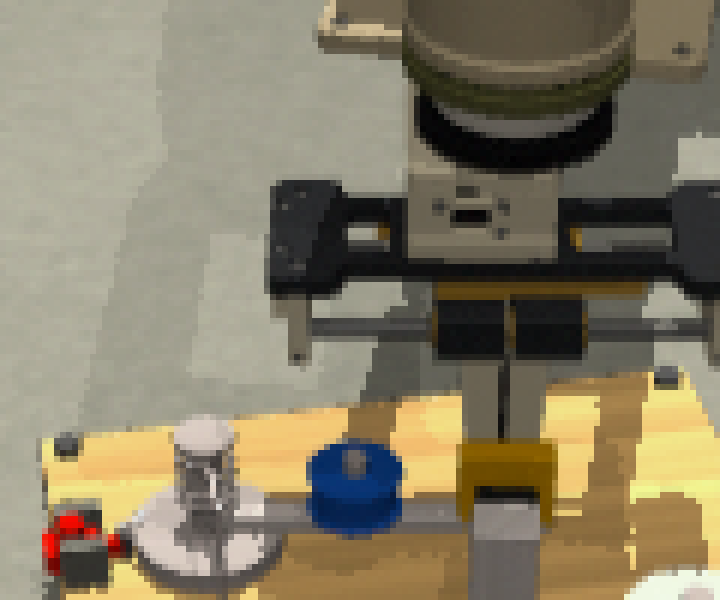

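The plate (scene about 354,190) is near the stop and the pawl has returned. I now press on in small steps.

Emit:
send_rows --motion '[[[-0.0015, 0, 0], 0.6], [[-0.003, 0, 0], 1.2], [[-0.005, 0.0005, 0], 2], [[-0.007, 0.0005, 0], 2.9], [[-0.007, 0.0005, 0], 2.9], [[-0.007, 0.0005, 0], 2.9]]'

```text
t: 16.48
tool_pos: [0.5254, 0.0534, -0.0002]
orientation: [0.181, -3.134, -0.0]
force: [-7.5, -2.0, 4.3]
opening: 0.0006
```

Emit:
send_rows --motion '[[[-0.001, 0, 0], 0.4], [[-0.002, 0, 0], 0.8], [[-0.003, 0, 0], 1.2], [[-0.003, 0, 0], 1.2], [[-0.003, 0, 0], 1.2]]'

```text
t: 17.1
tool_pos: [0.5265, 0.0538, -0.0004]
orientation: [0.148, -3.132, -0.0]
force: [-14.7, -1.7, 12.5]
opening: 0.0004
```

Emit:
send_rows --motion '[[[0, 0, 0], 0], [[0, 0, 0], 0], [[0, 0, 0], 0], [[0, 0, 0], 0]]'

```text
t: 17.6
tool_pos: [0.5265, 0.0538, -0.0004]
orientation: [0.148, -3.132, -0.0]
force: [-16.2, -1.6, 11.2]
opening: 0.0
```

```bash
python3 - <<'E'
from h import *
push(.016,[.55])
a=snap("scene","p5.png")
z=cv2.convertScaleAbs(cv2.resize(a[130:230,130:390],None,fx=3,fy=3,interpolation=cv2.INTER_NEAREST),alpha=1.5);cv2.imwrite('pics/p5c.png',z)
E
```

```text
0.55 pos [ 5.265e-01  5.380e-02 -4.000e-04] yaw 95.42 -> shift [-0.0013  0.0001 -0.0324] twist -0.06719834254808177 q [ 0.005  0.115  1.852  0.     1.181 -1.66 ] F [-16.18  -1.64  11.18] 1.3528768125740487e-05 17.6
```

View pics/p5c.png

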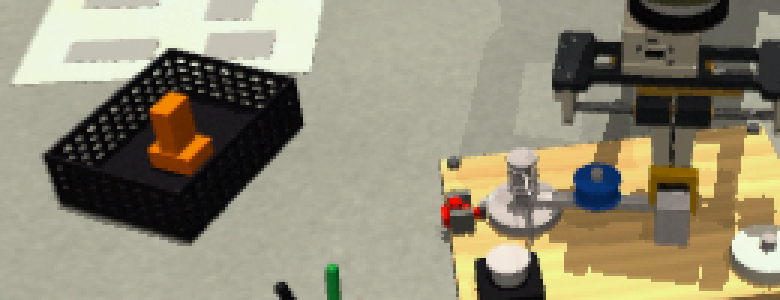

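The plate rests against the stop post (scene about 354,194) with a steady push of about 16 N. The red pawl is seated (282,201) and the spacer stands in the level, unmoved basket (189,175). I hand in.

```bash
python3 -c "
from plant import ticket
print(ticket.close_job())"
```

```text
the job is handed in; nothing more can be done
None
```

I put the middle-sized orange spacer in the black basket. Then I pushed the arm by its yellow plate past the click and onto the rubber stop, and handed the job in at about 17.7 s with the robot still pressing it there.

**Last checks**
- **Arm:** The push rose from about 8 N to about 16 N within the last millimetre and then held. The fingers were within about 1 mm of where I computed the stop (0.55 rad).
- **Pawl:** It looked seated in the last picture. I could not measure its slide or the arm angle directly.
- **Spacer and basket:** The spacer stood upright inside, and the basket looked level and unmoved.
- **Bystanders:** I did not compare the case, pen pot, disc and screwdriver with the first pictures. No move went near them.

**What disagreed**
- **Fingertip height:** The real fingertips sit about 33 mm above the reported TCP. The spacer was therefore gripped only near the top of its rib, and my first push passed over the plate without touching it. I saw this in the images, backed off, went deeper and pushed again.
- **Upward force:** At the end the sensor also showed about 11 N upward, which I did not explain. It may be friction on the plate.

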